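Lay out a wheel hub rebuild on the bench mat

ROBOT

A 7-joint arm with a two-finger parallel gripper is mounted at the origin on the work surface. World frame = base frame: x ahead of the robot, y to its left, z up, the work surface at z = 0. Lengths are in m, angles in rad, forces in N, time in s.
With the tool pointing down it reaches from about 0.4 to 0.875 m from the base axis. Payload 19.3 kg.
Tool frame: the origin (TCP) lies at the centre of the arm's flange, where the gripper is bolted on; the fingertips stand 173 mm ahead of it and the grasp point (between the pads) lies 155 mm ahead of it; z points along the fingers, y is the line along which they close (so a half turn about z gives the same grasp; the last joint's range is limited). The gripper opens to 85 mm and grips with 20 to 120 N. Pads are 22 mm wide; open, the fingers measure 114 mm over their backs; the gripper's body (76 mm by 85 mm) begins 54 mm behind the grasp point. The pads swing forward as they close: fully open they stand 13 mm farther back than shut.
Start: joints at [1.158, 0.521, -0.036, 1.599, 0.021, 1.021, -0.113], TCP at [0.21, -0.589, 0.405] pointing down, gripper open.
Joint ranges: [-2.91, 2.91], [-0.3, 2.13], [-1.5, 1.42], [0.17, 2.43], [-1.26, 4.41], [0.16, 1.93], [-2.52, 2.52]. Speed limits (rad/s): [1.89, 1.89, 2.39, 2.39, 3.01, 3.01, 3.01].

INTERFACE

Orientations are given as a 3x3 rotation matrix whose columns are the frame's x, y, z axes.
In Python, from station import arm gives the robot as it stands. The module is installed in compiled form; this text tells all that it offers.
- The arm moves only by the tool move_arm, never from a script. Its argument "moves" is a list of rows, each an object of numbers: "grip": the opening, from 0 (shut) to 1 (fully open); "dx", "dy", "dz": the shift along the tool's x, y, z in mm; "ax", "ay", "az": the turn, a rotation vector about the tool's x, y, z in degrees. In form: [{"grip": .., "dx": .., "dy": .., "dz": .., "ax": .., "ay": .., "az": ..}, ...]. A call has 1 to 20 rows; each row shifts and turns the commanded pose from where the row before left it, along the tool's axes as they then stand; what a row does not reach is not made up. A row lasts 1/12 s, in which the tool goes at most 41.7 mm and 7.16 degrees, less where a joint would pass 70% of its speed; a pose out of reach is approached as far as the arm can. A call is refused whole if a number of a shift passes 41.7 or a number of a turn 7.16, either way. A call with a gripper value outside its range is refused whole. The fingers move at their own pace and stop on an object; the grip force is fixed at half the most. Time passes only in rows, so rows that do not move let the fingers close. It gives the time, the measured TCP pose, the force, the opening and the grip force at its end, in the units of the state.
- arm.state(): the state, without advancing time (a new reading comes with each control period).
- arm.capture(name): name is "scene" or "top" or "wrist"; returns the picture (400x640x3 uint8, blue, green, red); there is no depth.
- arm.get_calibration(name): a dict with "intrinsics" (3x3 intrinsics, pixels), "T" (4x4, takes a point from camera to world coordinates). Camera axes: x right, y up, looking along -z (the intrinsics and any distortion apply to the point x, -y, -z); pixel columns grow to the right and rows downward; lengths in m; the calibration is good to about 2 mm. A picture is of the moment at which its call begins: read the wrist's pose just before it. get_calibration takes no time and is no camera call; for the wrist camera it gives the pose at the moment of the call.
- arm.close_job(): hands the job in; it is judged then, once.
Trained networks look in the newest picture that a camera, given by its name, has taken for a name from the list of things; names that differ only in an ending like _2 or _b are one class to them, and where a whole thing is asked for, a point or a joint stands for the part that bears it (a point fixed in the world has none). Each returns a list of dicts, best first, with "conf" (0 to 1); they miss things now and then, are a little off and sometimes report something else, mostly with a low value. They report only what shows in the picture. A call takes as long as a camera call. They do not tell look-alikes from the thing itself.
- arm.silhouettes(target, camera): "region" (400x640 bool, what is visible of it).
- arm.mark_of(target, camera): "centre" ([x, y, z] in m, in world coordinates, good to about 4 mm: a listed point, or the origin of a listed thing).
The state is a dict: "time_s": time; "joint_positions": joint angles; "joint_vel": joint speeds; "joint_torque": joint torques, N m; "ee_pos": TCP position; "tcp_rot": TCP orientation; "wrist_force": force on the tool from outside, world axes, zero at the start; "ft_torque": the same for the moment, N m; "finger_gap": finger opening in m; "finger_force": force on a finger pad.
Only numpy, scipy, OpenCV 4.12 (cv2) and the standard library are available. Lean on these libraries where they do the work, as an engineer would, in place of code of your own. Each camera call takes 0.05 s, during which the arm holds its last target. There are 200 camera calls.

TASK

Lay the wheel hub parts out on the rubber mat ready for reassembly, all upright: set the bearing flat midway between the wheel hub and the brake caliper, stand the long sleeve centred on top of the bearing, lay the big nut straight behind the bearing (towards the mat's far edge) with a gap of about 30 mm between the two, and stand the short sleeve straight in front of the wheel hub (towards the mat's near edge, the robot's side) with the same gap. Left, right, front and behind follow the mat's edges. Leave the domed dust cap and the roll of tape where they are.

Things in the scene. Friction and masses are not known exactly. Their poses are not given: they have to be found in the camera images.
- mat: Flat black rubber mat, 260 mm (its x) by 360 mm (its y), 3 mm thick, with a thin grey border line; fixed to the bench, at a different place and slightly turned (up to 0.2 rad) each time. Origin: centre of its underside, exactly midway between hub and caliper. x points away from the robot to its far edge ('behind'), y to the left, z up.
- hub: Steel wheel hub lying on the mat, too heavy to move: a flat round flange 100 mm in diameter and 12 mm thick, a central boss 31 mm high and five dark studs reaching 44 mm above the flange's underside. Origin: centre of its underside, on the mat's top, 125 mm from the mat's centre along the mat's y, at the left or the right end. Its axes are parallel to the mat's.
- caliper: Grey painted brake caliper lying on the mat, too heavy to move: 130 mm along x, 85 mm along y, 58 mm high (66 mm at the brass bleed screw). Origin: middle of its underside, on the mat's top, 125 mm from the mat's centre on the other side from the hub. Its axes are parallel to the mat's.
- bearing: Ball bearing: steel ring of outer diameter 56 mm, bore 26 mm, 20 mm high, with a black seal between the races; loose (about 0.3 kg), lies flat on the bench at the start. Origin: centre of its underside, z up.
- long_sleeve: Long plain steel sleeve (tube): outer diameter 40 mm, bore 26 mm, 55 mm high, standing; loose (about 0.25 kg). Origin: centre of its underside, z up. Same diameter as the short sleeve; told apart by its height.
- short_sleeve: Short plain steel sleeve (tube): outer diameter 40 mm, bore 26 mm, 30 mm high, standing; loose (about 0.15 kg). Origin: centre of its underside, z up.
- nut: Big dark steel hexagon nut, 36 mm across flats, 20 mm high, with a 20 mm hole, lying flat; loose (about 0.12 kg). Origin: centre of its underside, z up; one pair of flats faces along its own x, the others at 60 degree steps.
- dust_cap: Bystander: domed steel dust cap, 44 mm in diameter, 25 mm high, closed on top, standing loose on the mat's far left corner. Origin: centre of its underside.
- tape: Bystander: roll of yellow masking tape lying flat on the bench at the left, 90 mm in diameter, 30 mm high, loose. Origin: centre of its underside.
Things that resemble listed ones, but are neither listed nor needed, are in the scene too. Leave any red look-alike of the long_sleeve alone.

How it is judged:
At the end, for the whole second after the job is handed in: Upright, released, at rest: bearing midway (15 mm off line, 13 mm along); long sleeve on bearing (8 mm); nut on mat 61-94 mm behind bearing centre to centre, 22 mm off mat middle line, over 40 mm behind mat centre; short sleeve on mat 85-115 mm in front of hub centre, 15 mm sideways (x of bearing in the frame of hub between -0.015 and 0.015 m and horizontal distance between bearing and hub below 0.138 m and horizontal distance between bearing and caliper below 0.138 m and height (world z) of bearing between -0.001 and 0.007 m and horizontal distance between long_sleeve and bearing below 0.008 m and height (world z) of long_sleeve between 0.02 and 0.027 m and y of nut in the frame of mat between -0.022 and 0.022 m and x of nut in the frame of mat above 0.04 m and horizontal distance between nut and bearing between 0.061 and 0.094 m and height (world z) of nut between -0.001 and 0.007 m and y of short_sleeve in the frame of hub between -0.015 and 0.015 m and x of short_sleeve in the frame of hub between -0.115 and -0.085 m and height (world z) of short_sleeve between -0.001 and 0.007 m and angle between each of bearing, long_sleeve, short_sleeve, nut's own z axis and vertical below 0.1 rad and linear speed of each of bearing, long_sleeve, short_sleeve, nut below 0.02 m/s); the robot touches nothing.
It fails at once if the dust cap is shifted by more than 15 mm (distance of dust_cap from where it was at the start of the episode above 0.015 m).
It fails at once if the roll of tape is shifted by more than 15 mm (distance of tape from where it was at the start of the episode above 0.015 m).
It also fails if it takes over 99 s, if anything falls off the work surface, if the arm or the gripper's body presses on something with over 40 N, if the wrist force passes 120 N, or if a joint passes its speed limit or range.

## Working session

There is one attempt and no reset: what is moved stays moved. The work goes in short steps, Python scripts to look and compute and a tool call to move; the robot and the scene stay as the last step left them, time stands still between calls to the robot, and variables do not carry over. Pictures are saved under pics/ and viewed, at most 14 in all, crops included, and the job is handed in when it is done.

Besides the shell and the picture viewer there is one more tool, called as name(argument=value, ...), one argument or row to a line, values as JSON. move_arm: Moves the arm, as the interface text tells. Its arguments: {"type":"object","properties":{"moves":{"type":"array","items":{"type":"object","properties":{"grip":{"type":"number"},"dx":{"type":"number"},"dy":{"type":"number"},"dz":{"type":"number"},"ax":{"type":"number"},"ay":{"type":"number"},"az":{"type":"number"}}}}},"required":["moves"]}

```bash
mkdir -p pics; cat > h.py <<'E'
import numpy as np, cv2
from station import arm
def px2w(cam,u,v,z,c=None):
    c=c or arm.get_calibration(cam);K=np.array(c["intrinsics"]);T=np.array(c["T"])
    d=np.linalg.inv(K)@[u,v,1];d=T[:3,:3]@[d[0],-d[1],-d[2]];o=T[:3,3]
    return o+d*(z-o[2])/d[2]
def w2px(cam,p,c=None):
    c=c or arm.get_calibration(cam);K=np.array(c["intrinsics"]);T=np.array(c["T"])
    q=T[:3,:3].T@(np.array(p)-T[:3,3]);r=K@[q[0],-q[1],-q[2]];return r[:2]/r[2]
E
python3 - <<'E'
from h import *
np.set_printoptions(precision=4,suppress=True)
for c in("top","scene"):
    cv2.imwrite(f"pics/{c}0.png",arm.capture(c))
    print(c,np.array(arm.get_calibration(c)["T"])[:3].tolist(),arm.get_calibration(c)["intrinsics"])
    for n in "mat hub caliper bearing long_sleeve short_sleeve nut dust_cap tape".split():
        print(n,[(np.round(m["centre"],4).tolist(),round(m["conf"],2)) for m in arm.mark_of(n,c)])
s=arm.state();print(s["time_s"],s["tcp_rot"],s["ee_pos"])
E
```

```text
top [[-0.019866148026846463, 0.9921692860130583, -0.12331035664092838, 0.3810002781738675], [-0.9993015857642817, -0.023608817161121454, -0.02896488289712435, 0.03934067485828969], [-0.03164927884750009, 0.12264881428122436, 0.9919453571159264, 1.0601259725102694]] [[362.1095   0.     319.4719]
 [  0.     362.1095 197.7764]
 [  0.       0.       1.    ]]
mat [([0.5869, -0.0379, 0.0003], 0.88), ([0.4932, 0.4836, -0.0], 0.7), ([0.6947, 0.0957, 0.0002], 0.5)]
hub [([0.5781, -0.166, 0.0019], 0.82)]
caliper [([0.599, 0.0805, 0.0047], 0.72)]
bearing [([0.5768, 0.3305, -0.0005], 0.59)]
long_sleeve [([0.4276, -0.3499, 0.0021], 0.7), ([0.3434, -0.3712, 0.0018], 0.59), ([0.3954, -0.2631, 0.0014], 0.55)]
short_sleeve [([0.5646, -0.3564, 0.0013], 0.46)]
nut [([0.434, 0.3011, -0.0025], 0.63), ([0.5662, -0.3559, -0.0008], 0.19)]
dust_cap [([0.6922, 0.093, 0.0019], 0.46)]
tape [([0.4908, 0.4797, 0.0004], 0.7)]
scene [[0.6007929981007316, -0.5061789282372141, 0.6187331137427183, 1.1624746436227558], [0.7994001428682924, 0.37782163762154564, -0.46712976968624836, -0.43729091291734895], [0.0026804878825299355, 0.7752636343551779, 0.6316321019637245, 0.6872070899630569]] [[411.2098   0.     316.8181]
 [  0.     411.2098 203.2074]
 [  0.       0.       1.    ]]
mat [([0.5912, -0.039, 0.0001], 0.56)]
hub [([0.579, -0.1607, -0.0007], 0.87), ([0.4253, -0.3442, -0.0051], 0.26)]
caliper [([0.6021, 0.0842, 0.0003], 0.76), ([0.5688, -0.3575, -0.0017], 0.64)]
bearing [([0.5754, 0.3264, 0.0016], 0.56)]
long_sleeve [([0.4282, -0.3444, -0.0045], 0.9), ([0.3449, -0.3732, 0.0002], 0.88), ([0.3947, -0.2613, -0.0021], 0.56), ([0.5973, 0.0839, 0.0039], 0.3)]
short_sleeve [([0.5712, -0.3554, 0.0011], 0.68)]
nut [([0.436, 0.3035, 0.0029], 0.46)]
dust_cap [([0.6921, 0.0877, 0.0043], 0.5)]
tape [([0.492, 0.4813, -0.001], 0.95)]
1.0 [[ 0.9418  0.3361  0.    ]
 [ 0.3361 -0.9418 -0.    ]
 [ 0.      0.     -1.    ]] [ 0.2101 -0.5886  0.4047]
```

View pics/top0.png

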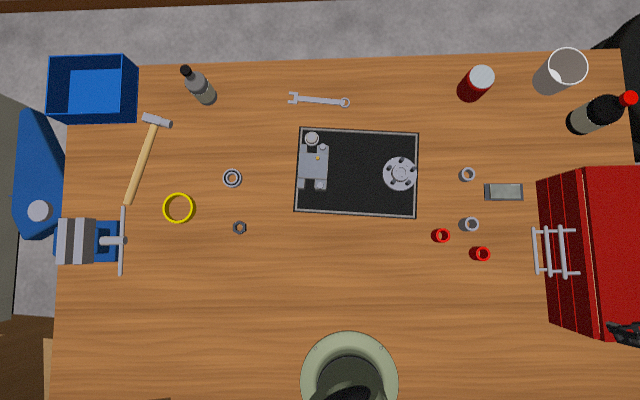

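View pics/scene0.png

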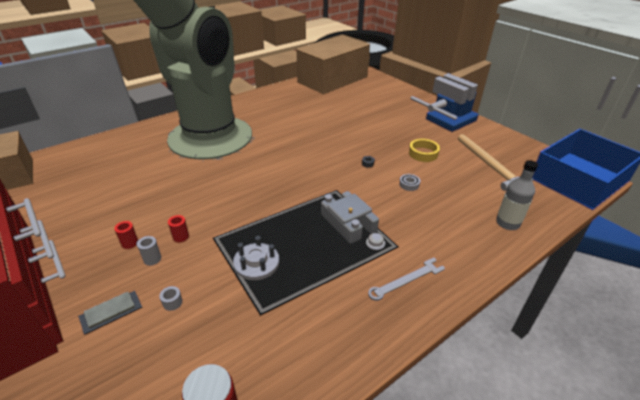

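Top view: hub at (400,174), caliper (313,165), bearing (232,178), nut (239,227), tape (178,208). The grey long sleeve is at (470,224), with red ones at (441,235) and (480,254), and the short sleeve is at (467,174). The scene view agrees. Next I refine the positions with silhouettes.

```bash
cat >> h.py <<'E'
def hullcent(cam,p,r,h,c):
    a=np.linspace(0,2*np.pi,60)
    P=np.array([w2px(cam,[p[0]+r*np.cos(t),p[1]+r*np.sin(t),z],c) for t in a for z in(p[2],p[2]+h)],np.float32)
    H=cv2.convexHull(P);m=cv2.moments(H);return np.array([m["m10"],m["m01"]])/m["m00"],m["m00"]
def fit(cam,reg,p0,r,h,z0=0):
    c=arm.get_calibration(cam);pts=np.argwhere(reg)[:,::-1].astype(np.float32)
    # grow by half-pixel via corners
    H=cv2.convexHull(np.concatenate([pts+d for d in np.array([[-.5,-.5],[.5,-.5],[-.5,.5],[.5,.5]],np.float32)]))
    m=cv2.moments(H);t=np.array([m["m10"],m["m01"]])/m["m00"];p=np.array([p0[0],p0[1],z0],float)
    for _ in range(6):
        q,A=hullcent(cam,p,r,h,c)
        p+=px2w(cam,*t,z0,c)-px2w(cam,*q,z0,c)
    return p[:2],m["m00"]/A
D=dict(hub=(.05,.012),bearing=(.028,.02),long_sleeve=(.02,.055),short_sleeve=(.02,.03),nut=(.0198,.02),dust_cap=(.022,.02))
E
python3 - <<'E'
from h import *
g=dict(bearing=(.576,.328),long_sleeve=(.428,-.347),short_sleeve=(.568,-.356),nut=(.435,.302))
for c in("top","scene"):
    img=arm.capture(c)
    for n,p in g.items():
        for s in arm.silhouettes(n,c):
            f,a=fit(c,s["region"],p,*D[n])
            if np.hypot(*(f-p))<.03: print(c,n,np.round(f,4),"area ratio",round(a,2),round(s["conf"],2))
    k=(img.max(2)<75).astype(np.uint8)
    q=w2px(c,[.589,-.04,.003]).astype(int)
    # mat: largest dark component + closing, near the centre
    w=np.zeros_like(k);M=[w2px(c,p) for p in((.42,-.27,0),(.75,-.27,0),(.76,.19,0),(.42,.19,0))]
    cv2.fillPoly(w,[np.array(M).astype(int)],1);k&=w
    n,l,st,_=cv2.connectedComponentsWithStats(k,connectivity=8);i=1+st[1:,4].argmax()
    H=cv2.convexHull(np.argwhere(l==i)[:,::-1].astype(np.int32))
    A=cv2.approxPolyDP(H,6,True)[:,0];W=np.array([px2w(c,*x,.003)[:2] for x in A])
    print(c,A.tolist(),np.round(W,4).tolist(),W.mean(0),np.linalg.norm(W-np.roll(W,1,0),axis=1))
E
```

```text
top bearing [0.5768 0.3283] area ratio 0.94 0.8
top long_sleeve [ 0.4262 -0.3476] area ratio 0.92 0.66
top short_sleeve [ 0.5698 -0.3562] area ratio 1.01 0.61
top nut [0.4318 0.3073] area ratio 1.01 0.51
top [[414, 136], [412, 214], [297, 207], [303, 130]] [[0.6912, -0.2153], [0.4586, -0.1975], [0.4867, 0.1368], [0.7196, 0.1158]] [ 0.58902156 -0.04005952] [0.33238022 0.23334591 0.33555037 0.23388642]
scene bearing [0.5781 0.3247] area ratio 0.99 0.53
scene long_sleeve [ 0.427  -0.3498] area ratio 0.97 0.75
scene short_sleeve [ 0.5699 -0.3592] area ratio 0.99 0.79
scene [[390, 245], [262, 307], [219, 239], [324, 198], [376, 222]] [[0.7188, 0.113], [0.6904, -0.2181], [0.4608, -0.1986], [0.4861, 0.0974], [0.64, 0.1425]] [ 0.59921507 -0.01276643] [0.08417458 0.33228182 0.23039579 0.29708486 0.16032738]
```

move_arm(
  moves=[
    {"grip": 1, "dx": 40, "dy": 5},
    {"dx": 40, "dy": 5},
    {"dx": 40, "dy": 5},
    {"dx": 40, "dy": 5},
    {"dx": 40, "dy": 5},
    {"dx": 40, "dy": 5},
    {"dx": 40, "dy": 5},
    {"dx": 40, "dy": 5},
    {"dx": 20, "dy": 5},
    {"dx": 10},
    {},
    {},
  ],
)

```text
$.moves[0]: bad value
```

move_arm(
  moves=[
    {"grip": 1, "dx": 0, "dy": 0, "dz": 0, "ax": 0, "ay": 0, "az": 6.1},
    {"grip": 1, "dx": 0, "dy": 0, "dz": 0, "ax": 0, "ay": 0, "az": 6.1},
    {"grip": 1, "dx": 0, "dy": 0, "dz": 0, "ax": 0, "ay": 0, "az": 6.1},
    {"grip": 1, "dx": 0, "dy": 0, "dz": 0, "ax": 0, "ay": 0, "az": 6.2},
    {"grip": 1, "dx": 0, "dy": 0, "dz": 0, "ax": 0, "ay": 0, "az": 0},
  ],
)

```text
time_s: 1.92
ee_pos: [0.2102, -0.5886, 0.4047]
tcp_rot: [[0.996, -0.09, -0.0], [-0.09, -0.996, -0.0], [-0.0, 0.0, -1.0]]
wrist_force: [-0.1, -0.3, -0.9]
finger_gap: 0.0853
finger_force: 0.0
```

move_arm(
  moves=[
    {"grip": 1, "dx": 28.4, "dy": -21.6, "dz": 0},
    {"grip": 1, "dx": 28.4, "dy": -21.6, "dz": 0},
    {"grip": 1, "dx": 28.4, "dy": -21.6, "dz": 0},
    {"grip": 1, "dx": 28.4, "dy": -21.6, "dz": 0},
    {"grip": 1, "dx": 28.4, "dy": -21.6, "dz": 0},
    {"grip": 1, "dx": 28.4, "dy": -21.6, "dz": 0},
    {"grip": 1, "dx": 28.4, "dy": -21.6, "dz": 0},
    {"grip": 1, "dx": 28.4, "dy": -21.6, "dz": 0},
    {"grip": 1, "dx": 28.4, "dy": -21.6, "dz": 0},
    {"grip": 1, "dx": 28.4, "dy": -21.6, "dz": 0},
    {"grip": 1, "dx": 28.4, "dy": -21.6, "dz": 0},
    {"grip": 1, "dx": 28.4, "dy": -21.6, "dz": 0},
    {"grip": 1, "dx": 0, "dy": 0, "dz": 0},
    {"grip": 1, "dx": 0, "dy": 0, "dz": 0},
  ],
)

```text
$.moves[0]: bad value
```

move_arm(
  moves=[
    {"grip": 1, "dx": 28.4, "dy": -21.6, "dz": 0, "ax": 0, "ay": 0, "az": 0},
    {"grip": 1, "dx": 28.4, "dy": -21.6, "dz": 0, "ax": 0, "ay": 0, "az": 0},
    {"grip": 1, "dx": 28.4, "dy": -21.6, "dz": 0, "ax": 0, "ay": 0, "az": 0},
    {"grip": 1, "dx": 28.4, "dy": -21.6, "dz": 0, "ax": 0, "ay": 0, "az": 0},
    {"grip": 1, "dx": 28.4, "dy": -21.6, "dz": 0, "ax": 0, "ay": 0, "az": 0},
    {"grip": 1, "dx": 28.4, "dy": -21.6, "dz": 0, "ax": 0, "ay": 0, "az": 0},
    {"grip": 1, "dx": 28.4, "dy": -21.6, "dz": 0, "ax": 0, "ay": 0, "az": 0},
    {"grip": 1, "dx": 28.4, "dy": -21.6, "dz": 0, "ax": 0, "ay": 0, "az": 0},
    {"grip": 1, "dx": 28.4, "dy": -21.6, "dz": 0, "ax": 0, "ay": 0, "az": 0},
    {"grip": 1, "dx": 28.4, "dy": -21.6, "dz": 0, "ax": 0, "ay": 0, "az": 0},
    {"grip": 1, "dx": 28.4, "dy": -21.6, "dz": 0, "ax": 0, "ay": 0, "az": 0},
    {"grip": 1, "dx": 28.4, "dy": -21.6, "dz": 0, "ax": 0, "ay": 0, "az": 0},
    {"grip": 1, "dx": 0, "dy": 0, "dz": 0, "ax": 0, "ay": 0, "az": 0},
    {"grip": 1, "dx": 0, "dy": 0, "dz": 0, "ax": 0, "ay": 0, "az": 0},
  ],
)

```text
time_s: 3.08
ee_pos: [0.5733, -0.3574, 0.4041]
tcp_rot: [[0.997, -0.078, -0.0], [-0.078, -0.997, 0.001], [-0.0, -0.001, -1.0]]
wrist_force: [-0.6, -0.7, 0.0]
finger_gap: 0.0854
finger_force: 0.0
```

```bash
cat >> h.py <<'E'
C=np.array([.589,-.04]);TH=-.085
def go(x,y,z):
    s=arm.state();R=np.array(s["tcp_rot"]);d=R.T@(np.array([x,y,z])-s["ee_pos"])*1000
    print("t",s["time_s"],"pos",np.round(s["ee_pos"],4),"delta mm",np.round(d,1),"yaw x deg",np.round(np.degrees(np.arctan2(R[1,0],R[0,0])),2))
def see(n,p,z0=0,name=None):
    im=arm.capture("wrist")
    if name: cv2.imwrite("pics/"+name,im)
    best=None
    for s in arm.silhouettes(n,"wrist"):
        if s["region"].sum()<50: continue
        f,a=fit("wrist",s["region"],p,*D[n],z0);print(n,np.round(f,4),"ratio",round(a,2),"conf",round(s["conf"],2))
        if best is None or np.hypot(*(f-p))<np.hypot(*(best-p)): best=f
    return best
E
python3 - <<'E'
from h import *
b=see("short_sleeve",np.array([.57,-.3575]),0,"w1.png");go(*b,.175) if b is not None else go(.57,-.3575,.175)
E
```

```text
short_sleeve [ 0.5687 -0.3596] ratio 0.98 conf 0.59
t 3.1833 pos [ 0.5712 -0.3597  0.4046] delta mm [ -2.4   0.  229.6] yaw x deg -4.75
```

View pics/w1.png

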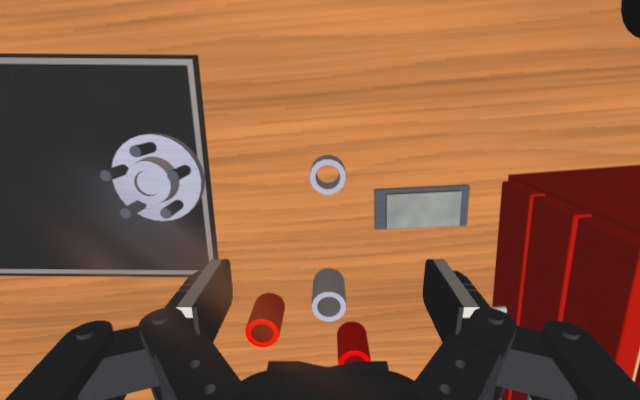

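The wrist view shows the short sleeve at (327,175), the long sleeve at (329,300) and a plate at (420,207) close on its right. I'll descend with the gripper partly open.

move_arm(
  moves=[
    {"grip": 0.65, "dx": -2.4, "dy": 0, "dz": 30, "ax": 0, "ay": 0, "az": 0},
    {"grip": 0.65, "dx": 0, "dy": 0, "dz": 35, "ax": 0, "ay": 0, "az": 0},
    {"grip": 0.65, "dx": 0, "dy": 0, "dz": 35, "ax": 0, "ay": 0, "az": 0},
    {"grip": 0.65, "dx": 0, "dy": 0, "dz": 35, "ax": 0, "ay": 0, "az": 0},
    {"grip": 0.65, "dx": 0, "dy": 0, "dz": 30, "ax": 0, "ay": 0, "az": 0},
    {"grip": 0.65, "dx": 0, "dy": 0, "dz": 30, "ax": 0, "ay": 0, "az": 0},
    {"grip": 0.65, "dx": 0, "dy": 0, "dz": 20, "ax": 0, "ay": 0, "az": 0},
    {"grip": 0.65, "dx": 0, "dy": 0, "dz": 12, "ax": 0, "ay": 0, "az": 0},
    {"grip": 0.65, "dx": 0, "dy": 0, "dz": 0, "ax": 0, "ay": 0, "az": 0},
    {"grip": 0.65, "dx": 0, "dy": 0, "dz": 0, "ax": 0, "ay": 0, "az": 0},
  ],
)

```text
time_s: 4.02
ee_pos: [0.5689, -0.3598, 0.1783]
tcp_rot: [[0.996, -0.085, 0.0], [-0.085, -0.996, -0.0], [0.0, 0.0, -1.0]]
wrist_force: [0.2, 0.4, 0.3]
finger_gap: 0.0556
finger_force: 0.0
```

move_arm(
  moves=[
    {"grip": 0, "dx": 0, "dy": 0, "dz": 0, "ax": 0, "ay": 0, "az": 0},
    {"grip": 0, "dx": 0, "dy": 0, "dz": 0, "ax": 0, "ay": 0, "az": 0},
    {"grip": 0, "dx": 0, "dy": 0, "dz": 0, "ax": 0, "ay": 0, "az": 0},
    {"grip": 0, "dx": 0, "dy": 0, "dz": 0, "ax": 0, "ay": 0, "az": 0},
    {"grip": 0, "dx": 0, "dy": 0, "dz": 0, "ax": 0, "ay": 0, "az": 0},
    {"grip": 0, "dx": 0, "dy": 0, "dz": -20, "ax": 0, "ay": 0, "az": 0},
    {"grip": 0, "dx": 0, "dy": 0, "dz": -35, "ax": 0, "ay": 0, "az": 0},
    {"grip": 0, "dx": 0, "dy": 0, "dz": -35, "ax": 0, "ay": 0, "az": 0},
    {"grip": 0, "dx": 0, "dy": 0, "dz": -20, "ax": 0, "ay": 0, "az": 0},
    {"grip": 0, "dx": 0, "dy": 0, "dz": 0, "ax": 0, "ay": 0, "az": 0},
  ],
)

```text
time_s: 4.85
ee_pos: [0.5702, -0.3599, 0.2942]
tcp_rot: [[0.996, -0.085, 0.008], [-0.085, -0.996, -0.004], [0.008, 0.004, -1.0]]
wrist_force: [0.8, 0.4, -1.5]
finger_gap: 0.0381
finger_force: 60.7
```

```bash
python3 - <<'E'
from h import *
x=np.array([np.cos(TH),np.sin(TH)]);y=np.array([-x[1],x[0]])
hub=C-.125*y;print(hub,C+.076*x,hub-.1*x)
go(*(hub-.1*x),.1823);print(arm.state()["finger_gap"],arm.state()["wrist_force"])
b=see("hub",hub,.003)
E
```

```text
[ 0.57838779 -0.16454871] [ 0.66472562 -0.04645222] [ 0.47874882 -0.15605894]
t 4.85 pos [ 0.5702 -0.3599  0.2942] delta mm [-109.3 -195.7  110.4] yaw x deg -4.87
0.03805998513533783 [ 0.7584166   0.43144383 -1.52545676]
hub [ 0.5746 -0.1591] ratio 1.14 conf 0.91
```

move_arm(
  moves=[
    {"grip": 0, "dx": -18, "dy": -32.5, "dz": 0, "ax": 0, "ay": 0, "az": 0},
    {"grip": 0, "dx": -18, "dy": -32.5, "dz": 0, "ax": 0, "ay": 0, "az": 0},
    {"grip": 0, "dx": -18, "dy": -32.5, "dz": 0, "ax": 0, "ay": 0, "az": 0},
    {"grip": 0, "dx": -18, "dy": -32.5, "dz": 0, "ax": 0, "ay": 0, "az": 0},
    {"grip": 0, "dx": -18, "dy": -32.5, "dz": 0, "ax": 0, "ay": 0, "az": 0},
    {"grip": 0, "dx": -18, "dy": -32.5, "dz": 0, "ax": 0, "ay": 0, "az": 0},
    {"grip": 0, "dx": 0, "dy": 0, "dz": 25, "ax": 0, "ay": 0, "az": 0},
    {"grip": 0, "dx": 0, "dy": 0, "dz": 25, "ax": 0, "ay": 0, "az": 0},
    {"grip": 0, "dx": 0, "dy": 0, "dz": 25, "ax": 0, "ay": 0, "az": 0},
    {"grip": 0, "dx": 0, "dy": 0, "dz": 15, "ax": 0, "ay": 0, "az": 0},
    {"grip": 0, "dx": 0, "dy": 0, "dz": 0, "ax": 0, "ay": 0, "az": 0},
    {"grip": 0, "dx": 0, "dy": 0, "dz": 0, "ax": 0, "ay": 0, "az": 0},
  ],
)

```text
time_s: 5.95
ee_pos: [0.4777, -0.1555, 0.1971]
tcp_rot: [[0.996, -0.085, -0.002], [-0.085, -0.996, 0.0], [-0.002, -0.0, -1.0]]
wrist_force: [-0.3, -0.7, -1.2]
finger_gap: 0.0385
finger_force: 60.8
```

```bash
python3 - <<'E'
from h import *
go(0.4787,-.1561,.1823)
E
```

```text
t 5.95 pos [ 0.4777 -0.1555  0.1971] delta mm [ 1.1  0.5 14.8] yaw x deg -4.86
```

move_arm(
  moves=[
    {"grip": 0, "dx": 0.5, "dy": 0, "dz": 7, "ax": 0, "ay": 0, "az": 0},
    {"grip": 0, "dx": 0, "dy": 0, "dz": 4, "ax": 0, "ay": 0, "az": 0},
    {"grip": 0, "dx": 0, "dy": 0, "dz": 2.5, "ax": 0, "ay": 0, "az": 0},
    {"grip": 0, "dx": 0, "dy": 0, "dz": 1, "ax": 0, "ay": 0, "az": 0},
    {"grip": 0, "dx": 0, "dy": 0, "dz": 0, "ax": 0, "ay": 0, "az": 0},
    {"grip": 0, "dx": 0, "dy": 0, "dz": 0, "ax": 0, "ay": 0, "az": 0},
  ],
)

```text
time_s: 6.45
ee_pos: [0.4787, -0.1557, 0.1834]
tcp_rot: [[0.996, -0.085, 0.0], [-0.085, -0.996, -0.0], [0.0, 0.0, -1.0]]
wrist_force: [1.1, 0.1, -1.2]
finger_gap: 0.0381
finger_force: 60.8
```

move_arm(
  moves=[
    {"grip": 0, "dx": 0, "dy": 0, "dz": 1, "ax": 0, "ay": 0, "az": 0},
    {"grip": 0, "dx": 0, "dy": 0, "dz": 0.8, "ax": 0, "ay": 0, "az": 0},
    {"grip": 0, "dx": 0, "dy": 0, "dz": 0, "ax": 0, "ay": 0, "az": 0},
    {"grip": 0.6, "dx": 0, "dy": 0, "dz": 0, "ax": 0, "ay": 0, "az": 0},
    {"grip": 0.6, "dx": 0, "dy": 0, "dz": 0, "ax": 0, "ay": 0, "az": 0},
    {"grip": 0.6, "dx": 0, "dy": 0, "dz": 0, "ax": 0, "ay": 0, "az": 0},
    {"grip": 0.6, "dx": 0, "dy": 0, "dz": 0, "ax": 0, "ay": 0, "az": 0},
    {"grip": 0.6, "dx": 0, "dy": 0, "dz": -20, "ax": 0, "ay": 0, "az": 0},
    {"grip": 0.6, "dx": 0, "dy": 0, "dz": -35, "ax": 0, "ay": 0, "az": 0},
    {"grip": 0.6, "dx": 0, "dy": 0, "dz": -40, "ax": 0, "ay": 0, "az": 0},
    {"grip": 0.6, "dx": 0, "dy": 0, "dz": -40, "ax": 0, "ay": 0, "az": 0},
    {"grip": 1, "dx": 0, "dy": 0, "dz": -30, "ax": 0, "ay": 0, "az": 0},
    {"grip": 1, "dx": 0, "dy": 0, "dz": 0, "ax": 0, "ay": 0, "az": 0},
  ],
)

```text
time_s: 7.53
ee_pos: [0.4796, -0.1561, 0.3518]
tcp_rot: [[0.996, -0.085, 0.008], [-0.085, -0.996, -0.002], [0.008, 0.001, -1.0]]
wrist_force: [1.1, -1.2, 0.7]
finger_gap: 0.0738
finger_force: 0.0
```

```bash
python3 - <<'E'
from h import *
see("short_sleeve",np.array([.4787,-.1559]),.003,"w2.png");see("hub",np.array([.578,-.164]),.003)
go(.577,.3272,.34)
E
```

```text
short_sleeve [ 0.4788 -0.1556] ratio 0.99 conf 0.63
hub [ 0.5779 -0.1648] ratio 0.99 conf 0.88
t 7.7333 pos [ 0.4784 -0.1555  0.3456] delta mm [  57.4 -489.4    5.6] yaw x deg -4.86
```

View pics/w2.png

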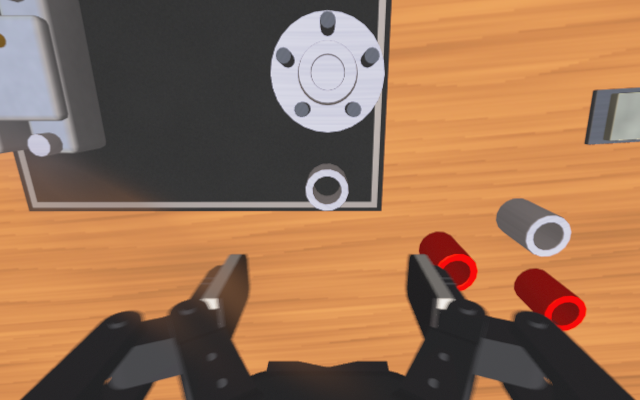

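The short sleeve stands at (327,187), in front of the hub at (328,72); the measured position is right. On to the bearing.

move_arm(
  moves=[
    {"grip": 1, "dx": 4.4, "dy": -37.6, "dz": 0, "ax": 0, "ay": 0, "az": 0},
    {"grip": 1, "dx": 4.4, "dy": -37.6, "dz": 0, "ax": 0, "ay": 0, "az": 0},
    {"grip": 1, "dx": 4.4, "dy": -37.6, "dz": 0, "ax": 0, "ay": 0, "az": 0},
    {"grip": 1, "dx": 4.4, "dy": -37.6, "dz": 0, "ax": 0, "ay": 0, "az": 0},
    {"grip": 1, "dx": 4.4, "dy": -37.6, "dz": 0, "ax": 0, "ay": 0, "az": 0},
    {"grip": 1, "dx": 4.4, "dy": -37.6, "dz": 0, "ax": 0, "ay": 0, "az": 0},
    {"grip": 1, "dx": 4.4, "dy": -37.6, "dz": 0, "ax": 0, "ay": 0, "az": 0},
    {"grip": 1, "dx": 4.4, "dy": -37.6, "dz": 0, "ax": 0, "ay": 0, "az": 0},
    {"grip": 1, "dx": 4.4, "dy": -37.6, "dz": 0, "ax": 0, "ay": 0, "az": 0},
    {"grip": 1, "dx": 4.4, "dy": -37.6, "dz": 0, "ax": 0, "ay": 0, "az": 0},
    {"grip": 1, "dx": 4.4, "dy": -37.6, "dz": 0, "ax": 0, "ay": 0, "az": 0},
    {"grip": 1, "dx": 4.4, "dy": -37.6, "dz": 0, "ax": 0, "ay": 0, "az": 0},
    {"grip": 1, "dx": 4.4, "dy": -37.6, "dz": 0, "ax": 0, "ay": 0, "az": 0},
    {"grip": 1, "dx": 0, "dy": 0, "dz": 0, "ax": 0, "ay": 0, "az": 0},
    {"grip": 1, "dx": 0, "dy": 0, "dz": 0, "ax": 0, "ay": 0, "az": 0},
    {"grip": 1, "dx": 0, "dy": 0, "dz": 0, "ax": 0, "ay": 0, "az": 0},
  ],
)

```text
time_s: 9.07
ee_pos: [0.5769, 0.3262, 0.3447]
tcp_rot: [[0.996, -0.085, -0.002], [-0.085, -0.996, -0.002], [-0.002, 0.002, -1.0]]
wrist_force: [-0.5, -1.2, 0.2]
finger_gap: 0.0855
finger_force: 0.0
```

```bash
python3 - <<'E'
from h import *
b=see("bearing",np.array([.577,.3272]),0,"w3.png");see("nut",np.array([.433,.305]));b=b if b is not None else (.577,.3272)
go(*b,.172)
E
```

```text
bearing [0.5795 0.3269] ratio 1.0 conf 0.87
bearing [0.5974 0.0832] ratio 4.08 conf 0.66
nut [0.4326 0.305 ] ratio 0.93 conf 0.73
t 9.2667 pos [0.5773 0.3255 0.3463] delta mm [  2.1  -1.7 174.3] yaw x deg -4.94
```

View pics/w3.png

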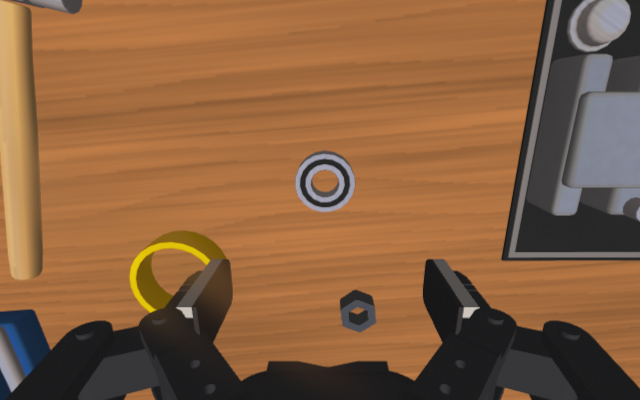

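Bearing at (325,182). The nut at (358,310) has its flats left and right, so it suits this gripper yaw.

move_arm(
  moves=[
    {"grip": 1, "dx": 2, "dy": -1.5, "dz": 25, "ax": 0, "ay": 0, "az": 0},
    {"grip": 1, "dx": 0, "dy": 0, "dz": 35, "ax": 0, "ay": 0, "az": 0},
    {"grip": 1, "dx": 0, "dy": 0, "dz": 35, "ax": 0, "ay": 0, "az": 0},
    {"grip": 1, "dx": 0, "dy": 0, "dz": 35, "ax": 0, "ay": 0, "az": 0},
    {"grip": 1, "dx": 0, "dy": 0, "dz": 25, "ax": 0, "ay": 0, "az": 0},
    {"grip": 1, "dx": 0, "dy": 0, "dz": 15, "ax": 0, "ay": 0, "az": 0},
    {"grip": 1, "dx": 0, "dy": 0, "dz": 6, "ax": 0, "ay": 0, "az": 0},
    {"grip": 1, "dx": 0, "dy": 0, "dz": 0, "ax": 0, "ay": 0, "az": 0},
    {"grip": 1, "dx": 0, "dy": 0, "dz": 0, "ax": 0, "ay": 0, "az": 0},
    {"grip": 0, "dx": 0, "dy": 0, "dz": 0, "ax": 0, "ay": 0, "az": 0},
    {"grip": 0, "dx": 0, "dy": 0, "dz": 0, "ax": 0, "ay": 0, "az": 0},
    {"grip": 0, "dx": 0, "dy": 0, "dz": 0, "ax": 0, "ay": 0, "az": 0},
    {"grip": 0, "dx": 0, "dy": 0, "dz": 0, "ax": 0, "ay": 0, "az": 0},
    {"grip": 0, "dx": 0, "dy": 0, "dz": 0, "ax": 0, "ay": 0, "az": 0},
    {"grip": 0, "dx": 0, "dy": 0, "dz": 0, "ax": 0, "ay": 0, "az": 0},
  ],
)

```text
time_s: 10.52
ee_pos: [0.5796, 0.3281, 0.1723]
tcp_rot: [[0.996, -0.085, 0.002], [-0.085, -0.996, 0.001], [0.002, -0.001, -1.0]]
wrist_force: [-4.2, -3.1, 16.2]
finger_gap: 0.0537
finger_force: 60.7
```

move_arm(
  moves=[
    {"grip": 0, "dx": 0, "dy": 0, "dz": -20, "ax": 0, "ay": 0, "az": 0},
    {"grip": 0, "dx": 0, "dy": 0, "dz": -35, "ax": 0, "ay": 0, "az": 0},
    {"grip": 0, "dx": 0, "dy": 0, "dz": -40, "ax": 0, "ay": 0, "az": 0},
    {"grip": 0, "dx": 0, "dy": 0, "dz": -30, "ax": 0, "ay": 0, "az": 0},
    {"grip": 0, "dx": 0, "dy": 0, "dz": 0, "ax": 0, "ay": 0, "az": 0},
    {"grip": 0, "dx": 0, "dy": 0, "dz": 0, "ax": 0, "ay": 0, "az": 0},
  ],
)

```text
time_s: 11.02
ee_pos: [0.5794, 0.328, 0.2975]
tcp_rot: [[0.996, -0.085, 0.003], [-0.085, -0.996, 0.002], [0.003, -0.002, -1.0]]
wrist_force: [-0.8, -1.3, -4.5]
finger_gap: 0.0534
finger_force: 65.3
```

```bash
python3 - <<'E'
from h import *
go(.589,-.040,.175);print(arm.state()["finger_gap"],arm.state()["wrist_force"])
E
```

```text
t 11.0167 pos [0.5794 0.328  0.2975] delta mm [ 40.4 366.1 121.8] yaw x deg -4.86
0.05336150658689795 [-0.78047323 -1.3410556  -4.49724167]
```

move_arm(
  moves=[
    {"grip": 0, "dx": 4.1, "dy": 36.6, "dz": 0, "ax": 0, "ay": 0, "az": 0},
    {"grip": 0, "dx": 4.1, "dy": 36.6, "dz": 0, "ax": 0, "ay": 0, "az": 0},
    {"grip": 0, "dx": 4.1, "dy": 36.6, "dz": 0, "ax": 0, "ay": 0, "az": 0},
    {"grip": 0, "dx": 4.1, "dy": 36.6, "dz": 0, "ax": 0, "ay": 0, "az": 0},
    {"grip": 0, "dx": 4.1, "dy": 36.6, "dz": 0, "ax": 0, "ay": 0, "az": 0},
    {"grip": 0, "dx": 4.1, "dy": 36.6, "dz": 0, "ax": 0, "ay": 0, "az": 0},
    {"grip": 0, "dx": 4.1, "dy": 36.6, "dz": 0, "ax": 0, "ay": 0, "az": 0},
    {"grip": 0, "dx": 4.1, "dy": 36.6, "dz": 0, "ax": 0, "ay": 0, "az": 0},
    {"grip": 0, "dx": 4.1, "dy": 36.6, "dz": 0, "ax": 0, "ay": 0, "az": 0},
    {"grip": 0, "dx": 4.1, "dy": 36.6, "dz": 0, "ax": 0, "ay": 0, "az": 0},
    {"grip": 0, "dx": 0, "dy": 0, "dz": 0, "ax": 0, "ay": 0, "az": 0},
    {"grip": 0, "dx": 0, "dy": 0, "dz": 25, "ax": 0, "ay": 0, "az": 0},
    {"grip": 0, "dx": 0, "dy": 0, "dz": 35, "ax": 0, "ay": 0, "az": 0},
    {"grip": 0, "dx": 0, "dy": 0, "dz": 30, "ax": 0, "ay": 0, "az": 0},
    {"grip": 0, "dx": 0, "dy": 0, "dz": 15, "ax": 0, "ay": 0, "az": 0},
    {"grip": 0, "dx": 0, "dy": 0, "dz": 0, "ax": 0, "ay": 0, "az": 0},
    {"grip": 0, "dx": 0, "dy": 0, "dz": 0, "ax": 0, "ay": 0, "az": 0},
  ],
)

```text
time_s: 12.43
ee_pos: [0.5885, -0.0401, 0.1894]
tcp_rot: [[0.996, -0.085, -0.003], [-0.085, -0.996, 0.0], [-0.003, 0.0, -1.0]]
wrist_force: [0.3, -0.7, -3.1]
finger_gap: 0.0535
finger_force: 65.2
```

```bash
python3 - <<'E'
from h import *
go(.589,-.040,.1753);print(arm.state()["finger_gap"],arm.state()["wrist_force"])
E
```

```text
t 12.4333 pos [ 0.5885 -0.0401  0.1894] delta mm [ 0.5 -0.1 14.1] yaw x deg -4.85
0.05351179625720502 [ 0.34837425 -0.72968687 -3.0628725 ]
```

move_arm(
  moves=[
    {"grip": 0, "dx": 0, "dy": 0, "dz": 6, "ax": 0, "ay": 0, "az": 0},
    {"grip": 0, "dx": 0, "dy": 0, "dz": 4, "ax": 0, "ay": 0, "az": 0},
    {"grip": 0, "dx": 0, "dy": 0, "dz": 2.5, "ax": 0, "ay": 0, "az": 0},
    {"grip": 0, "dx": 0, "dy": 0, "dz": 1.5, "ax": 0, "ay": 0, "az": 0},
    {"grip": 0, "dx": 0, "dy": 0, "dz": 0, "ax": 0, "ay": 0, "az": 0},
    {"grip": 0, "dx": 0, "dy": 0, "dz": 0, "ax": 0, "ay": 0, "az": 0},
  ],
)

```text
time_s: 12.93
ee_pos: [0.589, -0.0403, 0.1766]
tcp_rot: [[0.996, -0.085, 0.0], [-0.085, -0.996, -0.0], [0.0, -0.0, -1.0]]
wrist_force: [0.3, 0.6, -2.5]
finger_gap: 0.0538
finger_force: 65.3
```

move_arm(
  moves=[
    {"grip": 0, "dx": 0, "dy": 0, "dz": 0.8, "ax": 0, "ay": 0, "az": 0},
    {"grip": 0, "dx": 0, "dy": 0, "dz": 0.6, "ax": 0, "ay": 0, "az": 0},
    {"grip": 0, "dx": 0, "dy": 0, "dz": 0, "ax": 0, "ay": 0, "az": 0},
    {"grip": 0.85, "dx": 0, "dy": 0, "dz": 0, "ax": 0, "ay": 0, "az": 0},
    {"grip": 0.85, "dx": 0, "dy": 0, "dz": 0, "ax": 0, "ay": 0, "az": 0},
    {"grip": 0.85, "dx": 0, "dy": 0, "dz": 0, "ax": 0, "ay": 0, "az": 0},
    {"grip": 0.85, "dx": 0, "dy": 0, "dz": 0, "ax": 0, "ay": 0, "az": 0},
    {"grip": 0.85, "dx": 0, "dy": 0, "dz": -20, "ax": 0, "ay": 0, "az": 0},
    {"grip": 0.85, "dx": 0, "dy": 0, "dz": -35, "ax": 0, "ay": 0, "az": 0},
    {"grip": 0.85, "dx": 0, "dy": 0, "dz": -40, "ax": 0, "ay": 0, "az": 0},
    {"grip": 0.85, "dx": 0, "dy": 0, "dz": -40, "ax": 0, "ay": 0, "az": 0},
    {"grip": 1, "dx": 0, "dy": 0, "dz": -40, "ax": 0, "ay": 0, "az": 0},
    {"grip": 1, "dx": 0, "dy": 0, "dz": 0, "ax": 0, "ay": 0, "az": 0},
    {"grip": 1, "dx": 0, "dy": 0, "dz": 0, "ax": 0, "ay": 0, "az": 0},
  ],
)

```text
time_s: 14.1
ee_pos: [0.5893, -0.0404, 0.3524]
tcp_rot: [[0.996, -0.085, 0.004], [-0.085, -0.996, 0.0], [0.004, -0.0, -1.0]]
wrist_force: [0.7, -0.1, -0.2]
finger_gap: 0.0851
finger_force: 0.0
```

```bash
python3 - <<'E'
from h import *
b=see("bearing",np.array([.589,-.04]),.003)
go(.4326,.3055,.345)
E
```

```text
t 14.2 pos [ 0.5887 -0.0402  0.3496] delta mm [-184.9 -331.3    4.7] yaw x deg -4.86
```

move_arm(
  moves=[
    {"grip": 1, "dx": -18.5, "dy": -33.1, "dz": 0, "ax": 0, "ay": 0, "az": 0},
    {"grip": 1, "dx": -18.5, "dy": -33.1, "dz": 0, "ax": 0, "ay": 0, "az": 0},
    {"grip": 1, "dx": -18.5, "dy": -33.1, "dz": 0, "ax": 0, "ay": 0, "az": 0},
    {"grip": 1, "dx": -18.5, "dy": -33.1, "dz": 0, "ax": 0, "ay": 0, "az": 0},
    {"grip": 1, "dx": -18.5, "dy": -33.1, "dz": 0, "ax": 0, "ay": 0, "az": 0},
    {"grip": 1, "dx": -18.5, "dy": -33.1, "dz": 0, "ax": 0, "ay": 0, "az": 0},
    {"grip": 1, "dx": -18.5, "dy": -33.1, "dz": 0, "ax": 0, "ay": 0, "az": 0},
    {"grip": 1, "dx": -18.5, "dy": -33.1, "dz": 0, "ax": 0, "ay": 0, "az": 0},
    {"grip": 1, "dx": -18.5, "dy": -33.1, "dz": 0, "ax": 0, "ay": 0, "az": 0},
    {"grip": 1, "dx": -18.5, "dy": -33.1, "dz": 0, "ax": 0, "ay": 0, "az": 0},
    {"grip": 0.8, "dx": 0, "dy": 0, "dz": 20, "ax": 0, "ay": 0, "az": 0},
    {"grip": 0.8, "dx": 0, "dy": 0, "dz": 40, "ax": 0, "ay": 0, "az": 0},
    {"grip": 0.8, "dx": 0, "dy": 0, "dz": 0, "ax": 0, "ay": 0, "az": 0},
    {"grip": 0.8, "dx": 0, "dy": 0, "dz": 0, "ax": 0, "ay": 0, "az": 0},
  ],
)

```text
time_s: 15.37
ee_pos: [0.4322, 0.3047, 0.2883]
tcp_rot: [[0.996, -0.085, -0.004], [-0.085, -0.996, -0.004], [-0.004, 0.004, -1.0]]
wrist_force: [-0.0, -0.9, 1.0]
finger_gap: 0.0681
finger_force: 0.0
```

```bash
python3 - <<'E'
from h import *
b=see("nut",np.array([.4326,.3055]),0,"w4.png");b=b if b is not None else (.4326,.3055)
go(*b,.174)
t=arm.capture("top")
for n,p in(("bearing",(.589,-.04)),("short_sleeve",(.4787,-.1555))):
    for s in arm.silhouettes(n,"top"): print(n,*fit("top",s["region"],p,*D[n],.003),s["conf"])
im=cv2.imread("pics/w4.png");u=w2px("wrist",[*b,.02]).astype(int);x0=max(u[0]-60,0);y0=max(u[1]-60,0)
cv2.imwrite("pics/w4c.png",np.hstack([cv2.resize(im[y0:y0+120,x0:x0+120],(400,400)),cv2.resize(t[120:220,290:420],(400,400))]))
E
```

```text
t 15.4667 pos [0.4331 0.305  0.2909] delta mm [ -0.6  -0.4 116.9] yaw x deg -4.9
bearing [ 0.58723809 -0.03875809] 0.9718204507522356 0.52
short_sleeve [ 0.47832414 -0.15484288] 1.011377699835038 0.48
```

View pics/w4c.png

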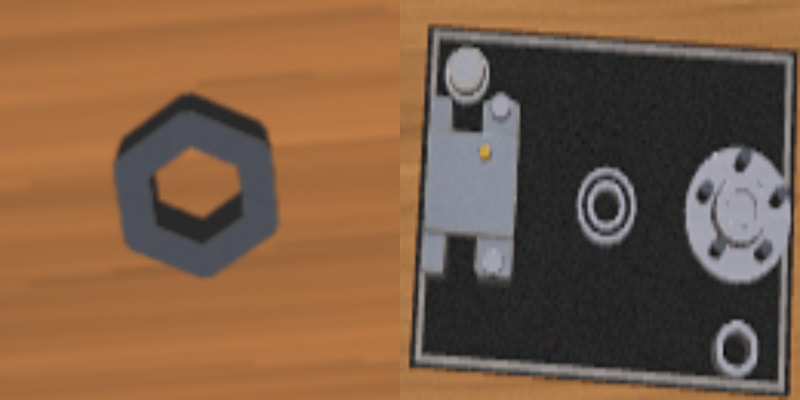

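In the left crop the nut is about 5° off square to the pads, which is fine. In the right crop the bearing and short sleeve lie in place. Gripping the nut next.

move_arm(
  moves=[
    {"grip": 0.8, "dx": -0.5, "dy": -0.4, "dz": 25, "ax": 0, "ay": 0, "az": 5},
    {"grip": 0.8, "dx": 0, "dy": 0, "dz": 35, "ax": 0, "ay": 0, "az": 0},
    {"grip": 0.8, "dx": 0, "dy": 0, "dz": 30, "ax": 0, "ay": 0, "az": 0},
    {"grip": 0.8, "dx": 0, "dy": 0, "dz": 18, "ax": 0, "ay": 0, "az": 0},
    {"grip": 0.8, "dx": 0, "dy": 0, "dz": 6, "ax": 0, "ay": 0, "az": 0},
    {"grip": 0.8, "dx": 0, "dy": 0, "dz": 0, "ax": 0, "ay": 0, "az": 0},
    {"grip": 0.8, "dx": 0, "dy": 0, "dz": 0, "ax": 0, "ay": 0, "az": 0},
    {"grip": 0, "dx": 0, "dy": 0, "dz": 0, "ax": 0, "ay": 0, "az": 0},
    {"grip": 0, "dx": 0, "dy": 0, "dz": 0, "ax": 0, "ay": 0, "az": 0},
    {"grip": 0, "dx": 0, "dy": 0, "dz": 0, "ax": 0, "ay": 0, "az": 0},
    {"grip": 0, "dx": 0, "dy": 0, "dz": 0, "ax": 0, "ay": 0, "az": 0},
    {"grip": 0, "dx": 0, "dy": 0, "dz": 0, "ax": 0, "ay": 0, "az": 0},
    {"grip": 0, "dx": 0, "dy": 0, "dz": 0, "ax": 0, "ay": 0, "az": 0},
  ],
)

```text
time_s: 16.7
ee_pos: [0.4327, 0.3059, 0.1776]
tcp_rot: [[0.985, -0.171, 0.002], [-0.171, -0.985, 0.001], [0.001, -0.002, -1.0]]
wrist_force: [-2.0, -1.3, 20.0]
finger_gap: 0.0357
finger_force: 57.7
```

move_arm(
  moves=[
    {"grip": 0, "dx": 0, "dy": 0, "dz": -20, "ax": 0, "ay": 0, "az": 0},
    {"grip": 0, "dx": 0, "dy": 0, "dz": -35, "ax": 0, "ay": 0, "az": 0},
    {"grip": 0, "dx": 0, "dy": 0, "dz": -40, "ax": 0, "ay": 0, "az": 0},
    {"grip": 0, "dx": 0, "dy": 0, "dz": -30, "ax": 0, "ay": 0, "az": -5},
    {"grip": 0, "dx": 0, "dy": 0, "dz": 0, "ax": 0, "ay": 0, "az": 0},
    {"grip": 0, "dx": 0, "dy": 0, "dz": 0, "ax": 0, "ay": 0, "az": 0},
    {"grip": 0, "dx": 0, "dy": 0, "dz": 0, "ax": 0, "ay": 0, "az": 0},
  ],
)

```text
time_s: 17.28
ee_pos: [0.4321, 0.3054, 0.301]
tcp_rot: [[0.996, -0.086, 0.0], [-0.086, -0.996, 0.0], [0.0, -0.0, -1.0]]
wrist_force: [0.7, -0.2, -1.4]
finger_gap: 0.036
finger_force: 60.7
```

```bash
python3 - <<'E'
from h import *
go(.6645,-.0465,.181);print(arm.state()["finger_gap"],arm.state()["wrist_force"])
E
```

```text
t 17.2833 pos [0.4321 0.3054 0.301 ] delta mm [261.7 330.7 120. ] yaw x deg -4.92
0.03600545590182548 [ 0.69152922 -0.15015837 -1.41153173]
```

move_arm(
  moves=[
    {"grip": 0, "dx": 21.8, "dy": 27.5, "dz": 0, "ax": 0, "ay": 0, "az": 0},
    {"grip": 0, "dx": 21.8, "dy": 27.5, "dz": 0, "ax": 0, "ay": 0, "az": 0},
    {"grip": 0, "dx": 21.8, "dy": 27.5, "dz": 0, "ax": 0, "ay": 0, "az": 0},
    {"grip": 0, "dx": 21.8, "dy": 27.5, "dz": 0, "ax": 0, "ay": 0, "az": 0},
    {"grip": 0, "dx": 21.8, "dy": 27.5, "dz": 0, "ax": 0, "ay": 0, "az": 0},
    {"grip": 0, "dx": 21.8, "dy": 27.5, "dz": 0, "ax": 0, "ay": 0, "az": 0},
    {"grip": 0, "dx": 21.8, "dy": 27.5, "dz": 0, "ax": 0, "ay": 0, "az": 0},
    {"grip": 0, "dx": 21.8, "dy": 27.5, "dz": 0, "ax": 0, "ay": 0, "az": 0},
    {"grip": 0, "dx": 21.8, "dy": 27.5, "dz": 0, "ax": 0, "ay": 0, "az": 0},
    {"grip": 0, "dx": 21.8, "dy": 27.5, "dz": 0, "ax": 0, "ay": 0, "az": 0},
    {"grip": 0, "dx": 21.8, "dy": 27.5, "dz": 0, "ax": 0, "ay": 0, "az": 0},
    {"grip": 0, "dx": 21.8, "dy": 27.5, "dz": 0, "ax": 0, "ay": 0, "az": 0},
    {"grip": 0, "dx": 0, "dy": 0, "dz": 0, "ax": 0, "ay": 0, "az": 0},
    {"grip": 0, "dx": 0, "dy": 0, "dz": 25, "ax": 0, "ay": 0, "az": 0},
    {"grip": 0, "dx": 0, "dy": 0, "dz": 35, "ax": 0, "ay": 0, "az": 0},
    {"grip": 0, "dx": 0, "dy": 0, "dz": 30, "ax": 0, "ay": 0, "az": 0},
    {"grip": 0, "dx": 0, "dy": 0, "dz": 15, "ax": 0, "ay": 0, "az": 0},
    {"grip": 0, "dx": 0, "dy": 0, "dz": 5, "ax": 0, "ay": 0, "az": 0},
    {"grip": 0, "dx": 0, "dy": 0, "dz": 0, "ax": 0, "ay": 0, "az": 0},
    {"grip": 0, "dx": 0, "dy": 0, "dz": 0, "ax": 0, "ay": 0, "az": 0},
  ],
)

```text
time_s: 18.95
ee_pos: [0.6654, -0.0453, 0.1919]
tcp_rot: [[0.996, -0.085, 0.001], [-0.085, -0.996, -0.0], [0.001, 0.0, -1.0]]
wrist_force: [-0.0, -0.0, -1.2]
finger_gap: 0.0357
finger_force: 60.7
```

move_arm(
  moves=[
    {"grip": 0, "dx": 0, "dy": 1, "dz": 5, "ax": 0, "ay": 0, "az": 0},
    {"grip": 0, "dx": 0, "dy": 0, "dz": 3, "ax": 0, "ay": 0, "az": 0},
    {"grip": 0, "dx": 0, "dy": 0, "dz": 1.5, "ax": 0, "ay": 0, "az": 0},
    {"grip": 0, "dx": 0, "dy": 0, "dz": 0.8, "ax": 0, "ay": 0, "az": 0},
    {"grip": 0, "dx": 0, "dy": 0, "dz": 0, "ax": 0, "ay": 0, "az": 0},
    {"grip": 0, "dx": 0, "dy": 0, "dz": 0, "ax": 0, "ay": 0, "az": 0},
  ],
)

```text
time_s: 19.45
ee_pos: [0.6649, -0.0463, 0.1809]
tcp_rot: [[0.996, -0.085, 0.0], [-0.085, -0.996, -0.0], [0.0, -0.0, -1.0]]
wrist_force: [0.3, 0.0, -2.0]
finger_gap: 0.0358
finger_force: 60.7
```

move_arm(
  moves=[
    {"grip": 0, "dx": 0, "dy": 0, "dz": 0.7, "ax": 0, "ay": 0, "az": 0},
    {"grip": 0, "dx": 0, "dy": 0, "dz": 0.5, "ax": 0, "ay": 0, "az": 0},
    {"grip": 0, "dx": 0, "dy": 0, "dz": 0, "ax": 0, "ay": 0, "az": 0},
    {"grip": 0.6, "dx": 0, "dy": 0, "dz": 0, "ax": 0, "ay": 0, "az": 0},
    {"grip": 0.6, "dx": 0, "dy": 0, "dz": 0, "ax": 0, "ay": 0, "az": 0},
    {"grip": 0.6, "dx": 0, "dy": 0, "dz": 0, "ax": 0, "ay": 0, "az": 0},
    {"grip": 0.6, "dx": 0, "dy": 0, "dz": 0, "ax": 0, "ay": 0, "az": 0},
    {"grip": 0.6, "dx": 0, "dy": 0, "dz": -20, "ax": 0, "ay": 0, "az": 0},
    {"grip": 0.6, "dx": 0, "dy": 0, "dz": -35, "ax": 0, "ay": 0, "az": 0},
    {"grip": 0.6, "dx": 0, "dy": 0, "dz": -40, "ax": 0, "ay": 0, "az": 0},
    {"grip": 0.65, "dx": 0, "dy": 0, "dz": -40, "ax": 0, "ay": 0, "az": 0},
    {"grip": 0.65, "dx": 0, "dy": 0, "dz": -40, "ax": 0, "ay": 0, "az": 0},
    {"grip": 0.65, "dx": 0, "dy": 0, "dz": 0, "ax": 0, "ay": 0, "az": 0},
    {"grip": 0.65, "dx": 0, "dy": 0, "dz": 0, "ax": 0, "ay": 0, "az": 0},
  ],
)

```text
time_s: 20.62
ee_pos: [0.6652, -0.0464, 0.3571]
tcp_rot: [[0.996, -0.085, 0.004], [-0.085, -0.996, -0.0], [0.004, -0.0, -1.0]]
wrist_force: [-0.7, 2.3, 0.3]
finger_gap: 0.0556
finger_force: 0.0
```

```bash
python3 - <<'E'
from h import *
see("nut",np.array([.665,-.0465]),.003,"w5.png");see("bearing",np.array([.589,-.04]),.003)
go(.4266,-.3485,.36)
E
```

```text
nut [ 0.6633 -0.0467] ratio 0.9 conf 0.89
bearing [ 0.5881 -0.0408] ratio 0.98 conf 0.85
t 20.8167 pos [ 0.6646 -0.0463  0.3531] delta mm [-211.5  321.3   -6.4] yaw x deg -4.86
```

View pics/w5.png

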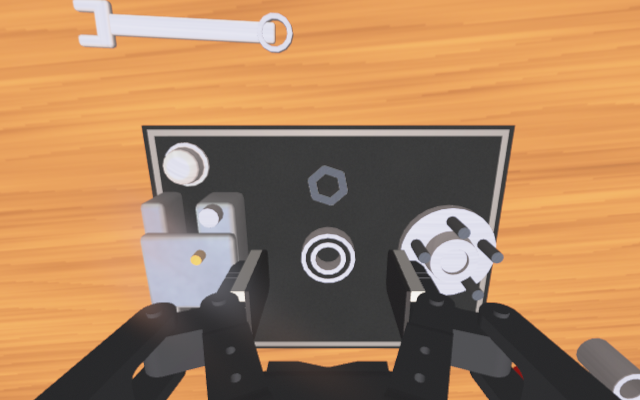

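The nut sits at (328,185), straight behind the bearing at (328,258). Now the long sleeve.

move_arm(
  moves=[
    {"grip": 0.65, "dx": -21.1, "dy": 32.1, "dz": 0, "ax": 0, "ay": 0, "az": 0},
    {"grip": 0.65, "dx": -21.1, "dy": 32.1, "dz": 0, "ax": 0, "ay": 0, "az": 0},
    {"grip": 0.65, "dx": -21.1, "dy": 32.1, "dz": 0, "ax": 0, "ay": 0, "az": 0},
    {"grip": 0.65, "dx": -21.1, "dy": 32.1, "dz": 0, "ax": 0, "ay": 0, "az": 0},
    {"grip": 0.65, "dx": -21.1, "dy": 32.1, "dz": 0, "ax": 0, "ay": 0, "az": 0},
    {"grip": 0.65, "dx": -21.1, "dy": 32.1, "dz": 0, "ax": 0, "ay": 0, "az": 0},
    {"grip": 0.65, "dx": -21.1, "dy": 32.1, "dz": 0, "ax": 0, "ay": 0, "az": 0},
    {"grip": 0.65, "dx": -21.1, "dy": 32.1, "dz": 0, "ax": 0, "ay": 0, "az": 0},
    {"grip": 0.65, "dx": -21.1, "dy": 32.1, "dz": 0, "ax": 0, "ay": 0, "az": 0},
    {"grip": 0.65, "dx": -21.1, "dy": 32.1, "dz": 0, "ax": 0, "ay": 0, "az": 0},
    {"grip": 0.65, "dx": 0, "dy": 0, "dz": 0, "ax": 0, "ay": 0, "az": 0},
    {"grip": 0.65, "dx": 0, "dy": 0, "dz": 0, "ax": 0, "ay": 0, "az": 0},
    {"grip": 0.65, "dx": 0, "dy": 0, "dz": 0, "ax": 0, "ay": 0, "az": 0},
  ],
)

```text
time_s: 21.9
ee_pos: [0.4276, -0.348, 0.3537]
tcp_rot: [[0.996, -0.085, -0.001], [-0.085, -0.996, 0.001], [-0.001, -0.001, -1.0]]
wrist_force: [0.0, 0.9, 0.2]
finger_gap: 0.0554
finger_force: 0.0
```

```bash
python3 - <<'E'
from h import *
b=see("long_sleeve",np.array([.4266,-.3485]),0,"w6.png");b=b if b is not None else (.4266,-.3485)
go(*b,.195)
E
```

```text
long_sleeve [ 0.3461 -0.3716] ratio 1.02 conf 0.93
long_sleeve [ 0.3983 -0.2669] ratio 1.02 conf 0.86
long_sleeve [ 0.4281 -0.3467] ratio 1.0 conf 0.71
t 22.0 pos [ 0.4282 -0.3473  0.354 ] delta mm [ -0.   -0.5 159. ] yaw x deg -4.76
```

View pics/w6.png

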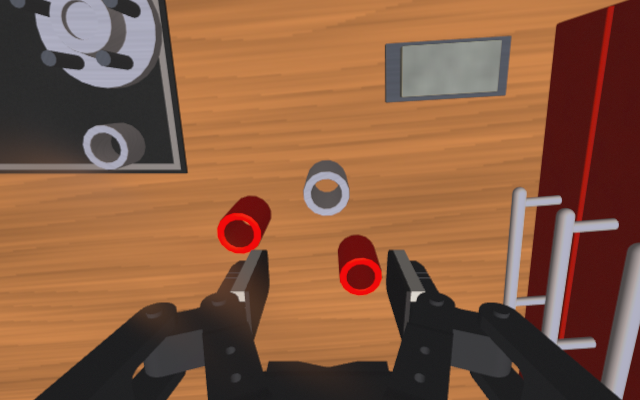

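Grey long sleeve at (327,190), red ones at (242,228) and (360,270), clear of the fingers.

move_arm(
  moves=[
    {"grip": 0.65, "dx": 0, "dy": -0.5, "dz": 25, "ax": 0, "ay": 0, "az": 0},
    {"grip": 0.65, "dx": 0, "dy": 0, "dz": 35, "ax": 0, "ay": 0, "az": 0},
    {"grip": 0.65, "dx": 0, "dy": 0, "dz": 35, "ax": 0, "ay": 0, "az": 0},
    {"grip": 0.65, "dx": 0, "dy": 0, "dz": 30, "ax": 0, "ay": 0, "az": 0},
    {"grip": 0.65, "dx": 0, "dy": 0, "dz": 25, "ax": 0, "ay": 0, "az": 0},
    {"grip": 0.65, "dx": 0, "dy": 0, "dz": 10, "ax": 0, "ay": 0, "az": 0},
    {"grip": 0.65, "dx": 0, "dy": 0, "dz": 0, "ax": 0, "ay": 0, "az": 0},
    {"grip": 0.65, "dx": 0, "dy": 0, "dz": 0, "ax": 0, "ay": 0, "az": 0},
    {"grip": 0, "dx": 0, "dy": 0, "dz": 0, "ax": 0, "ay": 0, "az": 0},
    {"grip": 0, "dx": 0, "dy": 0, "dz": 0, "ax": 0, "ay": 0, "az": 0},
    {"grip": 0, "dx": 0, "dy": 0, "dz": 0, "ax": 0, "ay": 0, "az": 0},
    {"grip": 0, "dx": 0, "dy": 0, "dz": 0, "ax": 0, "ay": 0, "az": 0},
    {"grip": 0, "dx": 0, "dy": 0, "dz": 0, "ax": 0, "ay": 0, "az": 0},
  ],
)

```text
time_s: 23.08
ee_pos: [0.428, -0.348, 0.1964]
tcp_rot: [[0.996, -0.085, 0.002], [-0.085, -0.996, -0.001], [0.002, 0.001, -1.0]]
wrist_force: [-1.0, 2.3, 7.8]
finger_gap: 0.039
finger_force: 59.4
```

move_arm(
  moves=[
    {"grip": 0, "dx": 0, "dy": 0, "dz": -20, "ax": 0, "ay": 0, "az": 0},
    {"grip": 0, "dx": 0, "dy": 0, "dz": -35, "ax": 0, "ay": 0, "az": 0},
    {"grip": 0, "dx": 0, "dy": 0, "dz": -40, "ax": 0, "ay": 0, "az": 0},
    {"grip": 0, "dx": 0, "dy": 0, "dz": -35, "ax": 0, "ay": 0, "az": 0},
    {"grip": 0, "dx": 0, "dy": 0, "dz": 0, "ax": 0, "ay": 0, "az": 0},
    {"grip": 0, "dx": 0, "dy": 0, "dz": 0, "ax": 0, "ay": 0, "az": 0},
    {"grip": 0, "dx": 0, "dy": 0, "dz": 0, "ax": 0, "ay": 0, "az": 0},
  ],
)

```text
time_s: 23.67
ee_pos: [0.4272, -0.3476, 0.3247]
tcp_rot: [[0.996, -0.085, 0.001], [-0.085, -0.996, -0.0], [0.001, 0.0, -1.0]]
wrist_force: [-1.3, 0.6, -3.7]
finger_gap: 0.0389
finger_force: 61.3
```

```bash
python3 - <<'E'
from h import *
go(.5886,-.0404,.2194);s=arm.state();print(s["finger_gap"],s["wrist_force"])
E
```

```text
t 23.6667 pos [ 0.4272 -0.3476  0.3247] delta mm [ 134.7 -319.8  105.3] yaw x deg -4.86
0.038897533291747076 [-1.33588895  0.63343072 -3.7450246 ]
```

move_arm(
  moves=[
    {"grip": 0, "dx": 13.5, "dy": -32, "dz": 0, "ax": 0, "ay": 0, "az": 0},
    {"grip": 0, "dx": 13.5, "dy": -32, "dz": 0, "ax": 0, "ay": 0, "az": 0},
    {"grip": 0, "dx": 13.5, "dy": -32, "dz": 0, "ax": 0, "ay": 0, "az": 0},
    {"grip": 0, "dx": 13.5, "dy": -32, "dz": 0, "ax": 0, "ay": 0, "az": 0},
    {"grip": 0, "dx": 13.5, "dy": -32, "dz": 0, "ax": 0, "ay": 0, "az": 0},
    {"grip": 0, "dx": 13.5, "dy": -32, "dz": 0, "ax": 0, "ay": 0, "az": 0},
    {"grip": 0, "dx": 13.5, "dy": -32, "dz": 0, "ax": 0, "ay": 0, "az": 0},
    {"grip": 0, "dx": 13.5, "dy": -32, "dz": 0, "ax": 0, "ay": 0, "az": 0},
    {"grip": 0, "dx": 13.5, "dy": -32, "dz": 0, "ax": 0, "ay": 0, "az": 0},
    {"grip": 0, "dx": 13.5, "dy": -32, "dz": 0, "ax": 0, "ay": 0, "az": 0},
    {"grip": 0, "dx": 0, "dy": 0, "dz": 0, "ax": 0, "ay": 0, "az": 0},
    {"grip": 0, "dx": 0, "dy": 0, "dz": 25, "ax": 0, "ay": 0, "az": 0},
    {"grip": 0, "dx": 0, "dy": 0, "dz": 35, "ax": 0, "ay": 0, "az": 0},
    {"grip": 0, "dx": 0, "dy": 0, "dz": 25, "ax": 0, "ay": 0, "az": 0},
    {"grip": 0, "dx": 0, "dy": 0, "dz": 0, "ax": 0, "ay": 0, "az": 0},
    {"grip": 0, "dx": 0, "dy": 0, "dz": 0, "ax": 0, "ay": 0, "az": 0},
    {"grip": 0, "dx": 0, "dy": 0, "dz": 0, "ax": 0, "ay": 0, "az": 0},
  ],
)

```text
time_s: 25.08
ee_pos: [0.5894, -0.0405, 0.2402]
tcp_rot: [[0.996, -0.085, 0.0], [-0.085, -0.996, -0.0], [0.0, -0.0, -1.0]]
wrist_force: [-0.4, 0.4, -2.6]
finger_gap: 0.0386
finger_force: 61.7
```

```bash
python3 - <<'E'
from h import *
cv2.imwrite("pics/w7.png",arm.capture("wrist"))
go(.5886,-.0404,.2194)
E
```

```text
t 25.1333 pos [ 0.5895 -0.0405  0.2408] delta mm [-0.9 -0.1 21.4] yaw x deg -4.88
```

View pics/w7.png

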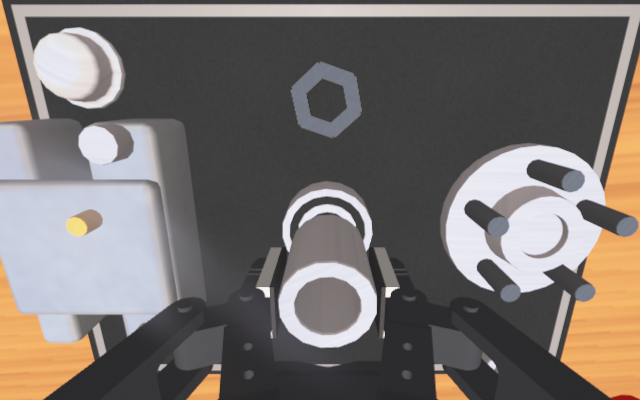

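The sleeve, with its top at (328,305), is laterally centred over the bearing at (328,225). Lowering.

move_arm(
  moves=[
    {"grip": 0, "dx": -0.5, "dy": 0, "dz": 10, "ax": 0, "ay": 0, "az": 0},
    {"grip": 0, "dx": 0, "dy": 0, "dz": 6, "ax": 0, "ay": 0, "az": 0},
    {"grip": 0, "dx": 0, "dy": 0, "dz": 3, "ax": 0, "ay": 0, "az": 0},
    {"grip": 0, "dx": 0, "dy": 0, "dz": 1.5, "ax": 0, "ay": 0, "az": 0},
    {"grip": 0, "dx": 0, "dy": 0, "dz": 0, "ax": 0, "ay": 0, "az": 0},
    {"grip": 0, "dx": 0, "dy": 0, "dz": 0, "ax": 0, "ay": 0, "az": 0},
  ],
)

```text
time_s: 25.63
ee_pos: [0.5885, -0.0403, 0.2194]
tcp_rot: [[0.996, -0.085, -0.0], [-0.085, -0.996, 0.0], [-0.0, 0.0, -1.0]]
wrist_force: [-4.7, 1.0, 6.8]
finger_gap: 0.0388
finger_force: 62.6
```

In contact. Releasing and lifting away.

move_arm(
  moves=[
    {"grip": 0, "dx": 0, "dy": 0, "dz": -0.3, "ax": 0, "ay": 0, "az": 0},
    {"grip": 0.6, "dx": 0, "dy": 0, "dz": 0, "ax": 0, "ay": 0, "az": 0},
    {"grip": 0.6, "dx": 0, "dy": 0, "dz": 0, "ax": 0, "ay": 0, "az": 0},
    {"grip": 0.6, "dx": 0, "dy": 0, "dz": 0, "ax": 0, "ay": 0, "az": 0},
    {"grip": 0.6, "dx": 0, "dy": 0, "dz": 0, "ax": 0, "ay": 0, "az": 0},
    {"grip": 0.6, "dx": 0, "dy": 0, "dz": -15, "ax": 0, "ay": 0, "az": 0},
    {"grip": 0.6, "dx": 0, "dy": 0, "dz": -30, "ax": 0, "ay": 0, "az": 0},
    {"grip": 0.6, "dx": 0, "dy": 0, "dz": -40, "ax": 0, "ay": 0, "az": 0},
    {"grip": 0.6, "dx": 0, "dy": 0, "dz": -40, "ax": 0, "ay": 0, "az": 0},
    {"grip": 0.6, "dx": 0, "dy": 0, "dz": -20, "ax": 0, "ay": 0, "az": 0},
    {"grip": 0.6, "dx": 0, "dy": 0, "dz": 0, "ax": 0, "ay": 0, "az": 0},
    {"grip": 0.6, "dx": 0, "dy": 0, "dz": 0, "ax": 0, "ay": 0, "az": 0},
  ],
)

```text
time_s: 26.63
ee_pos: [0.5887, -0.0404, 0.3656]
tcp_rot: [[0.996, -0.085, 0.002], [-0.085, -0.996, 0.0], [0.002, -0.0, -1.0]]
wrist_force: [1.0, 0.5, 0.2]
finger_gap: 0.0509
finger_force: 0.0
```

```bash
python3 - <<'E'
from h import *
see("long_sleeve",np.array([.5886,-.0404]),.023,"w8.png");see("bearing",np.array([.5886,-.0404]),.003);see("nut",np.array([.664,-.0465]),.003);see("short_sleeve",np.array([.4787,-.1556]),.003)
cv2.imwrite("pics/s8.png",np.hstack([cv2.imread("pics/w8.png")[:,120:520],arm.capture("scene")[150:350,180:430].repeat(2,0).repeat(2,1)[:,:400]]))
E
```

```text
long_sleeve [ 0.4251 -0.2513] ratio 0.56 conf 0.95
long_sleeve [ 0.381  -0.3306] ratio 0.5 conf 0.77
long_sleeve [ 0.5865 -0.0407] ratio 0.98 conf 0.62
bearing [ 0.5933 -0.0409] ratio 0.82 conf 0.69
bearing [ 0.4767 -0.158 ] ratio 0.62 conf 0.41
nut [ 0.6651 -0.0469] ratio 0.96 conf 0.95
nut [ 0.4768 -0.1583] ratio 1.19 conf 0.3
short_sleeve [ 0.4803 -0.1565] ratio 1.0 conf 0.67
```

View pics/s8.png

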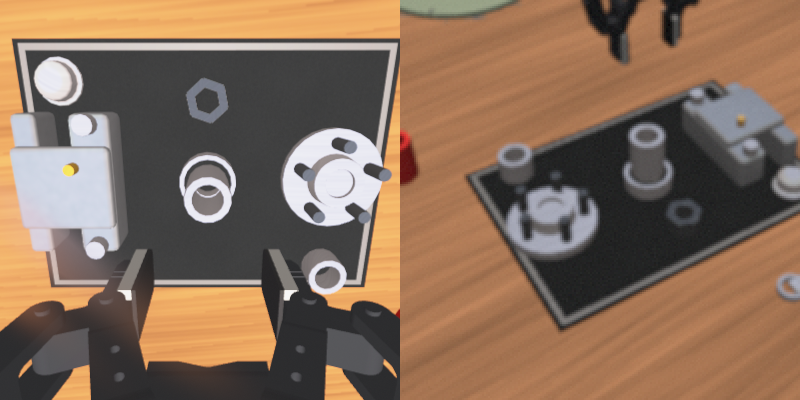

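Both views show the long sleeve upright and centred on the bearing, at (207,195) left and (645,165) right. The nut is behind it, the short sleeve is in front of the hub, and the dust cap is where it was. Handing in.

```bash
python3 -c "
from station import arm
print(arm.close_job())"
```

```text
the job is handed in; nothing more can be done
None
```

I handed the job in after about 27 s of robot time: my last pictures showed all four parts upright in their places and the dust cap where it was. I didn't re-measure the tape, and the hand-in gave no verdict.

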